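# Hold the case lid at 60 degrees while its stay is fitted

### The job

I am fitting the brass lid stay to this wooden case, so hold the lid for me: with the lid shut, push the brass hook on its front aside to the right, well clear of its stud, then lift the lid by its round brass knob until it stands 60 degrees open, and hold it still there by the knob. Finish while holding it, since it would fall shut if you let go. Never let it go past 75 degrees, as nothing checks the hinges yet, and leave the stay, the tools and the other things on the bench where they are.

Things in the scene. Friction and masses are not known exactly. Their poses are not given: they have to be found in the camera images.
- case: dark wooden keepsake case with a lid, 125 deep x 180 wide x 100 mm high shut (lower part 65, lid 35), held fast to the bench. Origin: centre of its underside; its x axis points from the front to the hinge side, y to the left seen from the front, z up. On the front are the brass knob (on the lid, centre) and the brass hook (62 mm to the right of it)
- lid_angle (a joint): opening angle of the lid, rad: 0 shut, 1.047 is 60 degrees, its hinge turns freely to 1.75. The hinge runs along the case's y at the top of the back wall, and the front edge rises. The lid weighs 0.3 to 0.6 kg; no stay holds it, so it falls shut when let go below about 65 degrees and falls over backwards beyond about 75
- lid_hinge (a point): middle of the lid's hinge line, 65 mm above the bench, 65.5 mm behind the case's centre
- lid: the wooden lid itself with the knob; its origin is the same point as lid_hinge, its axes those of the case when shut
- knob (a point): centre of the brass ball knob of 28 mm diameter in the middle of the lid's front, on a 13 mm neck, 31 mm in front of the front face, with the lid shut 82.5 mm above the bench. From the hinge it lies 159 mm forward and 17.5 mm up. It is fixed to the lid and turns with it; a ball pinched from its two sides can roll between the fingers, so the tool may stay upright
- hook_angle (a joint): angle of the brass swing hook on the case's front, rad: about 0 upright with its claw over the lid's stud (the lid is locked), growing as its top swings to the right (the case's -y), away from the knob, down to a stop at 2.0. The claw leaves the stud at about 0.25. It turns stiffly (under 1 N at the post) and stays where it is left
- hook_pivot (a point): pivot of the hook, 28 mm above the bench, 6 mm in front of the case's front face, 62 mm to the right of its centre; it turns about the case's x axis
- hook_post (a point): point on the level brass post (10 mm across) by which the hook is pushed, 27 mm in front of the front face (the post ends at 40 mm; the lid's stud and the hook's arm reach 10 mm out: push on the outer part). With the hook upright it lies 45 mm above the pivot and 9.8 mm to the right of it. Between the post and the knob is about 50 mm of free space
- stay: loose brass lid stay, a flat slotted bar 116x17x4 mm lying on the bench, for the two eye studs on the case's left side, which stand as far apart as its eyes (99 mm) with the lid 60 degrees open; a bystander
- screwdriver: screwdriver lying on the bench; a bystander
- pencil: green pencil, 112 mm long, 7 mm thick, lying on the bench in front; a bystander
- sanding_block: cork sanding block 63x112x37 mm behind the case; a bystander

How it is judged:
By the outcome, as a careful person would: the job done as asked, in the order asked, and still so for the second after the job is handed in, while the arm keeps its last pose, push and grip.
It also fails if it takes over 45 s, if anything falls off the work surface, if the arm or the gripper's body presses on something with over 40 N, if the wrist force passes 120 N, or if a joint passes its speed limit or range.

### The arm

A 6-joint arm with a two-finger parallel gripper is mounted at the origin on a cart in front of the work surface, level with it; the furniture and walls round the work are solid. World frame = base frame: x ahead of the robot, y to its left, z up, the work surface at z = 0. Lengths are in m, angles in rad, forces in N, time in s.
With the tool pointing down it reaches from about 0.35 to 0.85 m from the base axis. Payload 8.1 kg.
Tool frame: the origin (TCP) lies midway between the tips of the shut fingers; the grasp point (between the pads) lies 19 mm behind it; z points along the fingers, y is the line along which they close (so a half turn about z gives the same grasp; the last joint's range is limited). The gripper opens to 85 mm and grips with 20 to 120 N. Pads are 22 mm wide; open, the fingers measure 114 mm over their backs; the gripper's body (76 mm by 85 mm) begins 54 mm behind the grasp point. The pads swing forward as they close: fully open they stand 13 mm farther back than shut.
Start: joints at [1.101, 0.13, 1.488, -0, 1.523, -0.085], TCP at [0.225, 0.556, 0.207] pointing down, gripper open.
Joint ranges: [-2.96, 2.96], [-0.89, 2.26], [0.02, 2.5], [-1.34, 4.48], [0, 2.73], [-2.66, 2.66]. Speed limits (rad/s): [2.39, 2.39, 2.79, 3.14, 3.14, 3.14].

### API

Orientations are given as a unit quaternion [w, x, y, z].
In Python, from workcell import manip gives the robot as it stands.
- The arm moves only by the tool shift_gripper, called after "Emit:" by a JSON object that holds its "method" and its "body". Schema: {"type":"object","properties":{"deltas":{"type":"object","properties":{"offsets":{"type":"array","items":{"type":"array","items":{"type":"number"},"minItems":7,"maxItems":7},"minItems":1,"maxItems":8}},"additionalProperties":false,"required":["offsets"]},"squeeze":{"type":"number"},"only":{"type":"string"},"quiet":{"type":"boolean"},"lines":{"type":"string"}},"required":["deltas"],"additionalProperties":false}. deltas is an object whose key "offsets" holds a list of rows, 1 to 8 of them, each of 7 numbers: the opening from 0.0 (shut) to 1.0 (fully open), then dx, dy, dz in shares of the most that a row can go, 1 being 62.5 mm, then a rotation vector rx, ry, rz in units of 0.25 rad; each row shifts and turns the commanded pose from where the row before left it, along the tool's axes as they then stand; what a row does not reach is not made up. A row lasts 1/8 s, in which the tool goes at most 0.0625 m and 0.188 rad, less where a joint would pass 70% of its speed; a pose out of reach is approached as far as the arm can. The fingers move at their own pace and stop on an object; squeeze is the grip in N (left out, the last holds). Time passes only in rows, so rows that do not move let the fingers close. The tool returns the time, the measured TCP pose, the force, the opening and the grip force at its end. only (a regular expression) keeps the lines of the reply that match it, lines (a string "A,B") keeps lines A to B, and quiet returns only ok. Input that does not fit is refused with a message, and nothing moves.
- manip.state(): the state, without advancing time (a new reading comes with each control period).
- manip.capture(name): name is "scene" or "top" or "wrist"; returns the picture (480x640x3 uint8, red, green, blue); there is no depth.
- manip.camera_info(name): a dict with "vfov" (degrees; the focal length in pixels is half the picture's height over the tangent of half this angle, whatever the lens; pixels are square), "cx", "cy" (the principal point, pixels), "rvec" (rotation vector, rad) and "tvec" (3), from world to camera coordinates, as OpenCV has them. Camera axes: x right, y down, z forward; pixel columns grow to the right and rows downward; lengths in m; the calibration is good to about 2 mm. A picture is of the moment at which its call begins: read the wrist's pose just before it. camera_info takes no time and is no camera call; for the wrist camera it gives the pose at the moment of the call.
- manip.job_done(): hands the job in; it is judged then, once.
The state is a dict: "clock": time; "joint_pos": joint angles; "joint_velocities": joint speeds; "joint_torque": joint torques, N m; "eef_pos": TCP position; "tcp_rot": TCP orientation; "wrist_force": force on the tool from outside, world axes, zero at the start; "torque": the same for the moment, N m; "width": opening from 0.0 (shut) to 1.0 (fully open); "finger_force": force on a finger pad.
Only numpy, scipy, OpenCV 4.12 (cv2) and the standard library are available. Lean on these libraries where they do the work, as an engineer would, in place of code of your own. Each camera call takes 0.05 s, during which the arm holds its last target. There are 200 camera calls.

## Working session

There is one attempt and no reset: what is moved stays moved. The work goes in short steps, Python scripts to look and compute and a tool call to move; the robot and the scene stay as the last step left them, time stands still between calls to the robot, and variables do not carry over. Pictures are saved under pics/ and viewed, at most 10 in all, crops included, and the job is handed in when it is done.

```bash
ls; mkdir -p pics; python3 - <<'E'
from workcell import manip
import cv2
for n in ("scene","top"):
    cv2.imwrite(f"pics/{n}0.png",manip.capture(n)[:,:,::-1]); print(manip.camera_info(n))
print(manip.state())
E
```

```text
pics
workcell.py
{'vfov': 48.48345710129337, 'cx': 334.63137477134427, 'cy': 238.9633308992281, 'rvec': array([ 0.50915603, -2.39546029,  1.52616791]), 'tvec': array([0.48489635, 0.12723168, 1.03817091])}
{'vfov': 54.17205644710833, 'cx': 325.7203739778382, 'cy': 243.94151670190305, 'rvec': array([ 2.15341069, -2.13783653,  0.13334495]), 'tvec': array([0.01000126, 0.53559573, 0.93668823])}
{'clock': 0.1, 'joint_pos': array([ 1.10058140e+00,  1.31106737e-01,  1.48918286e+00, -1.90832733e-05,
        1.52298170e+00, -8.54110292e-02]), 'joint_velocities': array([-0.00090596, -0.00164222, -0.00290308,  0.00243993,  0.00163273,
        0.0011628 ]), 'joint_torque': array([ 1.62570832e-03, -5.70950532e+01, -5.01945627e+01, -7.55966289e-05,
        8.00191396e-03,  3.17900049e-05]), 'eef_pos': array([0.22497531, 0.55564734, 0.2061299 ]), 'tcp_rot': array([-2.21020677e-04,  1.91216549e-01,  9.81547516e-01, -8.09750236e-04]), 'wrist_force': array([0.06004075, 0.4241991 , 0.27478257]), 'torque': array([ 0.01850151, -0.0371658 , -0.03018342]), 'finger_force': 0.0, 'width': 1.0002056432739512}
```

View pics/scene0.png

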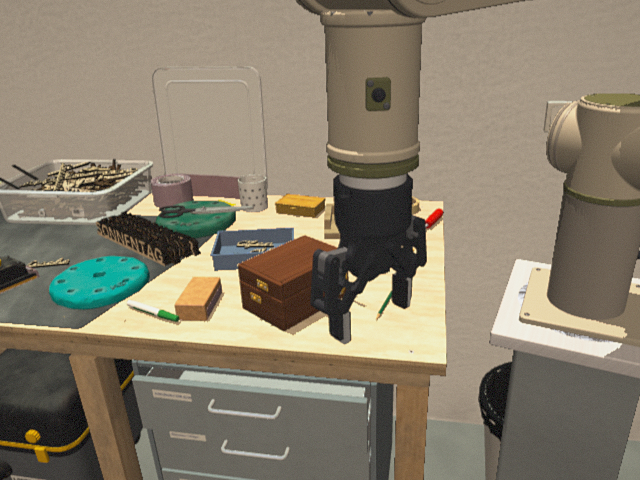

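View pics/top0.png

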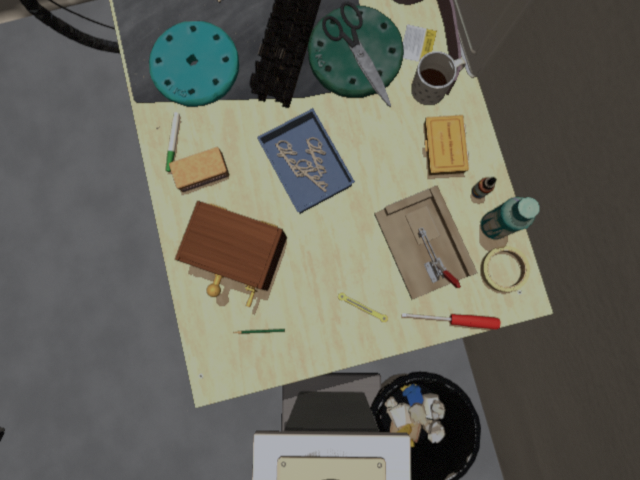

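The top view shows the case at about (232,245), with its knob at (214,288), the hook post at about (252,297), the pencil at (260,331) and the stay at (362,307). In the scene view the gripper hides the case's front.

```bash
cat > h.py <<'E'
import numpy as np, cv2
from workcell import manip
from scipy.spatial.transform import Rotation as R
def cam(n):
    c=manip.camera_info(n); f=240/np.tan(np.radians(c['vfov']/2))
    return np.array([[f,0,c['cx']],[0,f,c['cy']],[0,0,1]]),R.from_rotvec(c['rvec']).as_matrix(),np.array(c['tvec'])
def ray(C,uv):
    K,r,t=C; d=r.T@np.linalg.inv(K)@np.array([*uv,1.]); return -r.T@t,d/np.linalg.norm(d)
def plane(C,uv,z):
    o,d=ray(C,uv); return o+d*(z-o[2])/d[2]
def proj(C,p):
    K,r,t=C; q=K@(r@np.asarray(p)+t); return q[:2]/q[2]
def tri(obs):
    A=np.zeros((3,3));b=np.zeros(3)
    for C,uv in obs:
        o,d=ray(C,uv); M=np.eye(3)-np.outer(d,d); A+=M; b+=M@o
    p=np.linalg.solve(A,b); return p,[np.round(proj(C,p)-uv,1) for C,uv in obs]
def brass(im):
    h=cv2.cvtColor(im,cv2.COLOR_RGB2HSV); return cv2.inRange(h,(15,110,90),(32,255,255))
E
python3 - <<'E'
from h import *
im=manip.capture("wrist"); cv2.imwrite("pics/w0.png",im[:,:,::-1])
C=cam("wrist");T=cam("top")
print("wrist cam pos",-C[1].T@C[2],C[1][2]); print("top pos",-T[1].T@T[2])
for uv in [(197,202),(285,236),(268,291),(177,262)]: print("lid corner",plane(T,uv,.1))
print("knob",plane(T,(214,288),.0825),"post",plane(T,(252,297),.073))
for uv in [(234,332),(285,330),(340,295),(386,319)]: print(plane(T,uv,.003))
print(proj(T,manip.state()['eef_pos']),proj(T,[0,0,0]))
crop=cv2.imread("pics/top0.png")[190:340,165:315]; cv2.imwrite("pics/tc.png",cv2.resize(crop,(600,600),interpolation=cv2.INTER_CUBIC))
E
```

```text
wrist cam pos [0.15251326 0.58515619 0.37368897] [ 0.28401639 -0.11673836 -0.95168632]
top pos [0.40379484 0.00205377 1.00064637]
lid corner [0.60846508 0.26701763 0.1       ]
lid corner [0.54189735 0.09237999 0.1       ]
lid corner [0.43523107 0.12283804 0.1       ]
lid corner [0.48971915 0.30045    0.1       ]
knob [0.44087506 0.23104563 0.0825    ] post [0.42417664 0.15770565 0.073     ]
[0.35249807 0.20511841 0.003     ]
[0.35753913 0.09816632 0.003     ]
[ 0.43136121 -0.01675695  0.003     ]
[ 0.38205533 -0.11338063  0.003     ]
[ -7.33641741 415.39271501] [330.73103234 512.27639227]
```

View pics/w0.png

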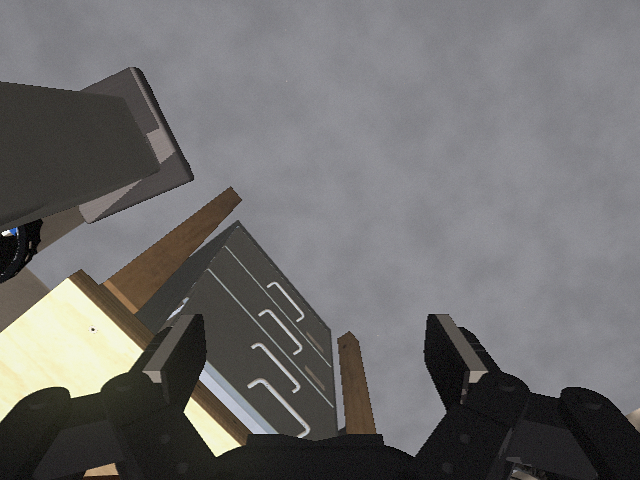

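View pics/tc.png

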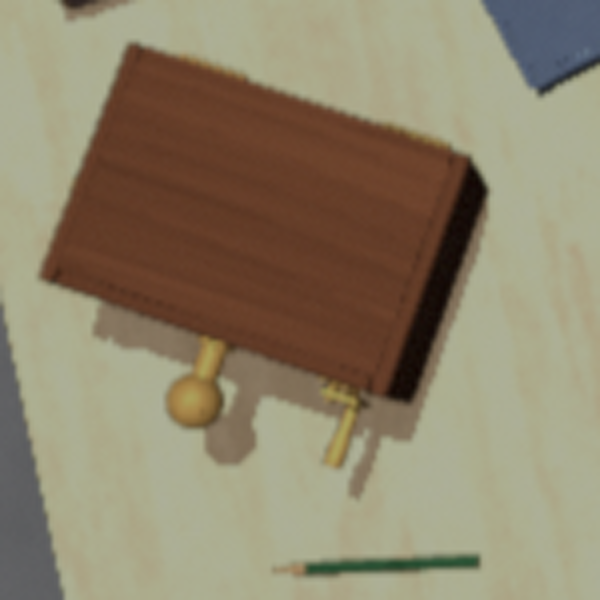

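The wrist camera sees only floor and the bench corner. The top crop gives lid corners at crop (132,44), (470,157), (390,400) and (42,277), the ball at (195,400) and the post running (345,405)–(335,462).

```bash
python3 - <<'E'
from h import *
T=cam("top"); c=lambda u,v:(165+(u-1.5)/4,190+(v-1.5)/4)
P=[plane(T,c(*q),.1) for q in [(132,44),(470,157),(390,400),(42,277)]]
for i in range(4): print(P[i].round(4),np.linalg.norm(P[i]-P[i-1]).round(4))
y=(P[0]-P[1])+(P[3]-P[2]); y/=np.linalg.norm(y); x=np.array([y[1],-y[0],0]); ctr=np.mean(P,0)
print("yaw",np.arctan2(x[1],x[0]),ctr)
k=plane(T,c(195,400),.0825); print("knob",k,"in case",(k-ctr)@x,(k-ctr)@y)
for q in [(345,405),(335,462)]:
    p=plane(T,c(*q),.073); print("post",p,(p-ctr)@x,(p-ctr)@y)
s=manip.state(); r=R.from_quat(s['tcp_rot'],scalar_first=True)
# target: tool y = -/+ case y
for sg in (1,-1):
    M=np.column_stack([-sg*x,sg*y,[0,0,-1]]); print(sg,(r.inv()*R.from_matrix(M)).as_rotvec())
tgt=k.copy()-0.0*x; tgt[2]=.207; print(r.inv().apply(tgt-s['eef_pos']))
E
```

```text
[0.6112 0.2659 0.1   ] 0.1217
[0.5559 0.0983 0.1   ] 0.1765
[0.4378 0.1342 0.1   ] 0.1235
[0.4958 0.3044 0.1   ] 0.1798
yaw -0.3236367828844591 [0.52516687 0.20068552 0.1       ]
knob [0.43770239 0.23214254 0.0825    ] in case -0.09292762935728052 0.0020087801642232287
post [0.43616126 0.16028003 0.073     ] -0.07153527378111517 -0.06661310563376888
post [0.40826456 0.16437221 0.073     ] -0.09928510711300129 -0.07160498131907692
1 [-0.00144498 -0.00016156 -0.06121791]
-1 [-2.48904046e-04  2.22622759e-03  3.08037394e+00]
[-0.3186097  -0.22005592 -0.00045839]
```

Units first: shifts go in shares of 62.5 mm and turns go in units of 0.25 rad. So -0.04 m is -0.64, -0.032 m is -0.512, -0.061 rad is -0.244.

Emit:
{"method": "shift_gripper", "body": {"deltas": {"offsets": [[1,-0.64,-0.512,0,0,0,-0.244],[0.5,-0.64,-0.512,0,0,0,0],[0,-0.64,-0.512,0,0,0,0],[0,-0.64,-0.512,0,0,0,0],[0,-0.64,-0.512,0,0,0,0],[0,-0.64,-0.48,0,0,0,0],[0,0,0,0,0,0,0]]}}}

```text
clock: 1.02
eef_pos: [0.3911, 0.2954, 0.2069]
tcp_rot: [0.0, 0.163, 0.987, -0.0]
wrist_force: [0.6, 0.7, 0.8]
width: -0.001
finger_force: 0.0
```

```bash
python3 - <<'E'
from h import *
import pickle
C=cam("wrist"); im=manip.capture("wrist"); cv2.imwrite("pics/w1.png",im[:,:,::-1]); pickle.dump(C,open("c1.pkl","wb"))
E
```

```text
(no output)
```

View pics/w1.png

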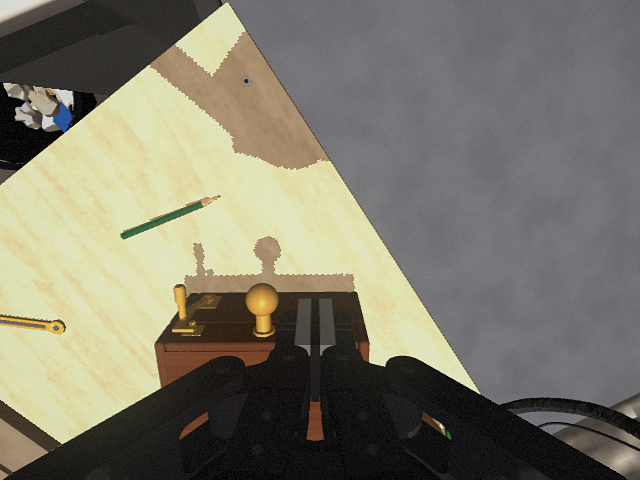

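The wrist view shows the ball at (262,299), the post from its tip (180,289) to its root (185,325), and the case edges level with the picture, so the yaw is right. I'll go above the gap between knob and post and triangulate from both places.

Scaled: -0.041 m is -0.656, -0.033 m is -0.528.

Emit:
{"method": "shift_gripper", "body": {"deltas": {"offsets": [[0,-0.528,-0.656,0,0,0,0],[0,-0.528,-0.656,0,0,0,0],[0,0,0,0,0,0,0]]}}}

```text
clock: 1.45
eef_pos: [0.4265, 0.1978, 0.207]
tcp_rot: [0.0, 0.163, 0.987, -0.0]
wrist_force: [-0.4, 0.1, 0.7]
width: 0.002
finger_force: 0.0
```

```bash
python3 - <<'E'
from h import *
import pickle
C=cam("wrist"); im=manip.capture("wrist"); cv2.imwrite("pics/w2.png",im[:,:,::-1]); pickle.dump(C,open("c2.pkl","wb"))
E
```

```text
(no output)
```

View pics/w2.png

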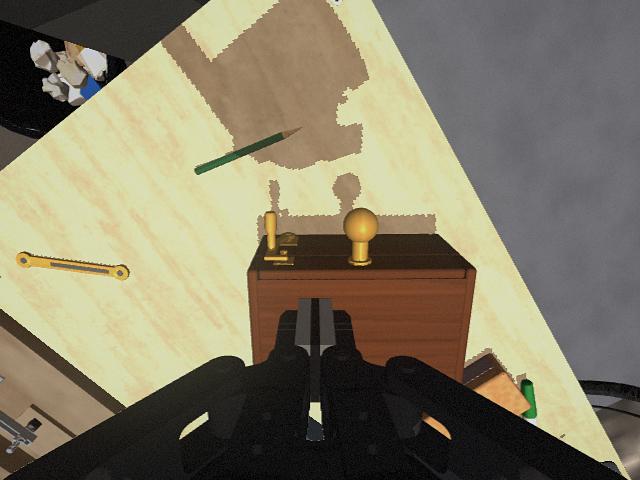

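Here the ball is at (361,225), the post tip at (270,214), the post's root at (272,258).

```bash
python3 - <<'E'
from h import *
import pickle
Cs=[pickle.load(open(f"c{i}.pkl","rb")) for i in (1,2)]; T=cam("top")
def blob(f,uv,r):
    m=brass(cv2.imread(f)[:,:,::-1].copy()); M=np.zeros_like(m); cv2.circle(M,uv,r,255,-1)
    c=max(cv2.findContours(m&M,0,2)[0],key=cv2.contourArea); (u,v),rr=cv2.minEnclosingCircle(c); return (u,v),rr
o=[blob("pics/w1.png",(262,299),22),blob("pics/w2.png",(361,223),24)]
print(o)
ctr=np.array([.5252,.2007,0]);yaw=-.3236;x=np.array([np.cos(yaw),np.sin(yaw),0]);y=np.array([-x[1],x[0],0])
def show(n,obs):
    p,e=tri(obs); print(n,p.round(4),"case",((p-ctr)@x).round(4),((p-ctr)@y).round(4),e)
show("knob w",[(Cs[0],(262,299)),(Cs[1],(361,223.5))])
show("knob all",[(Cs[0],(262,299)),(Cs[1],(361,223.5)),(T,(213.4,289.6))])
show("post tip",[(Cs[0],(180,288)),(Cs[1],(270,214)),(T,(248.4,305.1))])
# case front face edge corners on lid top, z=.1
for uv in [(249,270),(475,270)]: p=plane(Cs[1],uv,.1); print(((p-ctr)@x),((p-ctr)@y))
# lid top front edge in w2 (row where top meets front)
E
```

```text
[((261.89825439453125, 301.8896179199219), 19.110755920410156), ((361.1974792480469, 227.31512451171875), 19.685962677001953)]
knob w [0.4369 0.2325 0.0857] case -0.0938 0.0021 [array([-0.2, -0.3]), array([0.2, 0.3])]
knob all [0.4377 0.2321 0.0837] case -0.093 0.0019 [array([-0. , -0.5]), array([-0.3,  0.7]), array([-0.2,  0. ])]
post tip [0.4091 0.1648 0.0727] case -0.0987 -0.071 [array([-0.7, -0.8]), array([-0.1,  0.1]), array([-0.2, -0.4])]
-0.060773382942928784 -0.08563624029823821
-0.060281348063769134 0.08994839879776902
```

Scaled: 0.048 m is 0.768, 0.03 m is 0.48.

Emit:
{"method": "shift_gripper", "body": {"deltas": {"offsets": [[0,-0.016,-0.072,0.768,0,0,0],[0,0,0,0.768,0,0,0],[0,0,0,0.48,0,0,0],[0,0,0,0.32,0,0,0],[0,0,0,0,0,0,0]]}, "squeeze": 40}}

```text
clock: 2.12
eef_pos: [0.4232, 0.1959, 0.0592]
tcp_rot: [-0.002, 0.16, 0.987, -0.001]
wrist_force: [-0.0, -0.1, 1.2]
width: 0.0
finger_force: 0.0
```

```bash
python3 - <<'E'
from h import *
cv2.imwrite("pics/s3.png",cv2.resize(manip.capture("scene")[180:360,200:440,::-1],(800,600),interpolation=cv2.INTER_CUBIC))
E
```

```text
(no output)
```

View pics/s3.png

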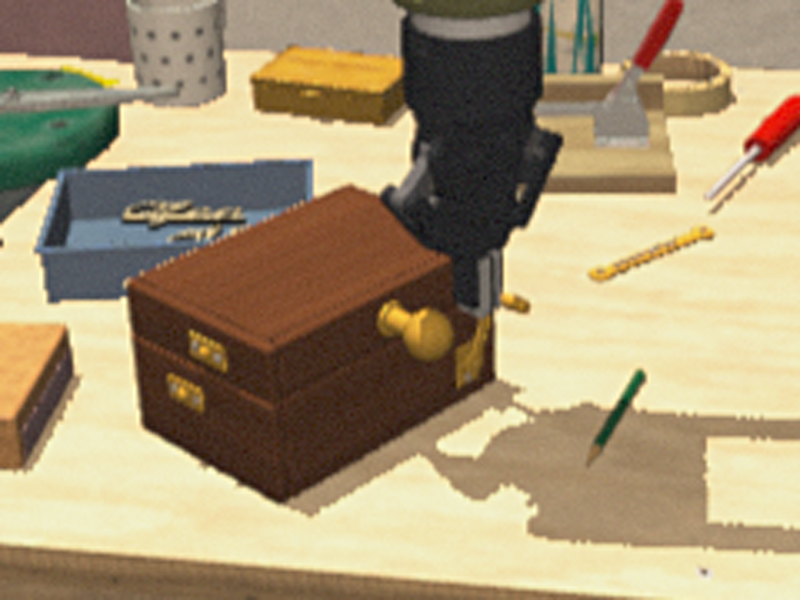

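The finger stands between the knob (crop 430,335) and the post (515,300), touching neither. Now I push right while sinking slightly.

Emit:
{"method": "shift_gripper", "body": {"deltas": {"offsets": [[0,-0.048,-0.128,0.032,0,0,0],[0,0,-0.128,0.064,0,0,0],[0,0,-0.128,0.064,0,0,0],[0,0,-0.128,0.064,0,0,0],[0,0,-0.128,0.064,0,0,0],[0,0,-0.128,0.048,0,0,0],[0,0,-0.08,0,0,0,0],[0,0,0,0,0,0,0]]}}}

```text
clock: 3.18
eef_pos: [0.4115, 0.1432, 0.0401]
tcp_rot: [0.0, 0.161, 0.987, 0.0]
wrist_force: [-0.3, -0.5, -0.3]
width: -0.0
finger_force: 0.0
```

```bash
python3 - <<'E'
from h import *
im=manip.capture("scene")[180:360,200:440,::-1];w=manip.capture("wrist")[100:400,150:550,::-1]
cv2.imwrite("pics/s4.png",np.vstack([cv2.resize(im,(400,300),interpolation=cv2.INTER_CUBIC),w]))
E
```

```text
(no output)
```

View pics/s4.png

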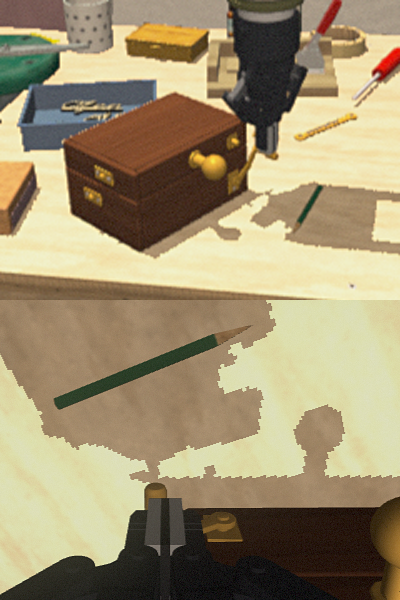

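The scene view shows the hook tilted right and the stud free; in the wrist view the post tip is at full-frame (305,290), beside the finger. I'll compute the angle.

```bash
cat >> h.py <<'E'
yaw=-.3236;X=np.array([np.cos(yaw),np.sin(yaw),0]);Y=np.array([-X[1],X[0],0]);CT=np.array([.5252,.2007,0])+.0019*Y
def case(p): p=np.asarray(p)-CT; return np.array([p@X,p@Y,p[2]])
E
python3 - <<'E'
from h import *
C=cam("wrist"); o,d=ray(C,(305,290)); s=(-.1025-(o-CT)@X)/(d@X); p=case(o+s*d); print(p)
print("hook",np.arctan2(-.062-p[1],p[2]-.028)-.2144, "tcp",case(manip.state()['eef_pos']))
E
```

```text
[-0.1025     -0.09625666  0.06728191]
hook 0.5027693377727399 tcp [-0.08935393 -0.09208597  0.04030839]
```

Scaled: -0.06 m is -0.96, -0.03 m is -0.48.

Emit:
{"method": "shift_gripper", "body": {"deltas": {"offsets": [[0,0,0.128,0,0,0,0],[0,0,0,-0.48,0,0,0],[0,0,0,-0.96,0,0,0],[0,0,0,-0.96,0,0,0],[0.7,0.064,0.672,0,0,0,0],[0.7,0,0.672,0,0,0,0],[0.7,0,0,0,0,0,0]]}}}

```text
clock: 4.15
eef_pos: [0.4373, 0.2347, 0.19]
tcp_rot: [-0.0, 0.16, 0.987, 0.0]
wrist_force: [0.2, -0.4, -0.0]
width: 0.633
finger_force: 0.0
```

```bash
python3 - <<'E'
from h import *
import pickle
C=cam("wrist"); im=manip.capture("wrist")[:,:,::-1]; cv2.imwrite("pics/w5.png",im); pickle.dump(C,open("c5.pkl","wb"))
s=manip.capture("scene")[:,:,::-1]; cv2.imwrite("pics/s5.png",s)
a=cv2.resize(im[150:350,150:450],(600,400),interpolation=cv2.INTER_CUBIC)
b=cv2.resize(s[225:325,270:420][:,:],(300,200),interpolation=cv2.INTER_CUBIC)
cv2.imwrite("pics/v5.png",np.vstack([a,np.hstack([b,np.zeros_like(b)])]))
print(case(manip.state()['eef_pos']))
E
```

```text
[-9.39461450e-02  1.43621303e-04  1.89756002e-01]
```

View pics/v5.png

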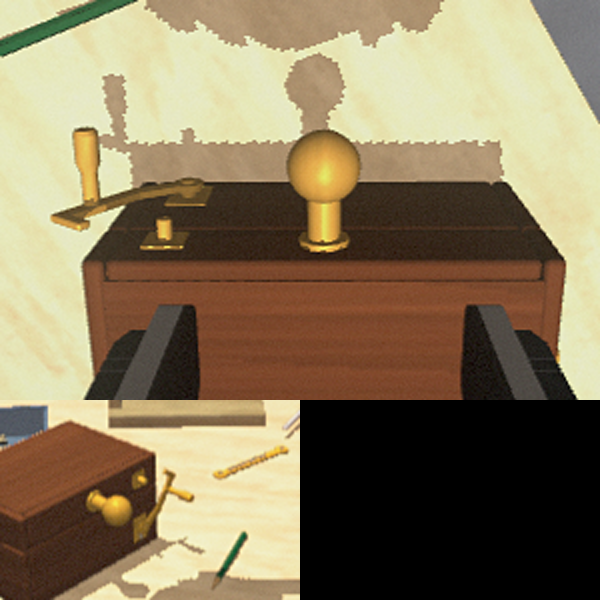

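The hook has swung right, well clear of its stud. Post tip: wrist (192.5,217), scene (365,273.5); knob: wrist (312,234).

```bash
python3 - <<'E'
from h import *
import pickle
C=pickle.load(open("c5.pkl","rb")); S=cam("scene"); T=cam("top")
p,e=tri([(C,(192.5,216)),(S,(365,273.5))]); p=case(p); print("post",p,e,"hook",np.arctan2(-.062-p[1],p[2]-.028)-.2144)
o,d=ray(C,(192.5,216)); s=(-.1025-(o-CT)@X)/(d@X); p=case(o+s*d); print(p,np.arctan2(-.062-p[1],p[2]-.028)-.2144)
p,e=tri([(C,(312,233.5)),(T,(213.4,289.6))]);print("knob",case(p),e)
E
```

```text
post [-0.09888906 -0.09713508  0.05724464] [array([-0.2, -0.2]), array([-0.1,  0. ])] hook 0.662239436981597
[-0.1025     -0.09196337  0.07254572] 0.3777286775963199
knob [-0.09254357 -0.00013917  0.08471426] [array([-0.4, -0.4]), array([-0.1, -0.2])]
```

The hook is at about 0.65 rad. I'll press the post a bit farther down from above for a safe margin.

Emit:
{"method": "shift_gripper", "body": {"deltas": {"offsets": [[0,-0.064,-0.816,0,0,0,0],[0,0,-0.816,0,0,0,0],[0,0,0,0.8,0,0,0],[0,0,0,0.8,0,0,0],[0,0,0,0.256,0,0,0],[0,0,0,0.192,0,0,0],[0,0,0,0.192,0,0,0],[0,0,0,0.128,0,0,0]]}}}

```text
clock: 5.25
eef_pos: [0.4092, 0.1343, 0.0425]
tcp_rot: [0.001, 0.161, 0.987, 0.0]
wrist_force: [-0.0, -0.3, -0.0]
width: 0.002
finger_force: 0.0
```

Emit:
{"method": "shift_gripper", "body": {"deltas": {"offsets": [[0,0,0,0,0,0,0],[0,0,0,-0.48,0,0,0],[0.3,0,0,-0.96,0,0,0],[0.7,0,0,-0.912,0,0,0],[0.7,0.048,0.816,0,0,0,0],[0.7,0,0.816,0,0,0,0],[0.7,0,0,0,0,0,0],[0.7,0,0,0,0,0,0]]}}}

```text
clock: 6.25
eef_pos: [0.4379, 0.2316, 0.1893]
tcp_rot: [-0.0, 0.161, 0.987, -0.0]
wrist_force: [0.9, 0.1, -0.7]
width: 0.697
finger_force: 0.0
```

```bash
python3 - <<'E'
from h import *
C=cam("wrist"); im=manip.capture("wrist"); S=cam("scene"); s=manip.capture("scene")
cv2.imwrite("pics/w6.png",im[:,:,::-1]);cv2.imwrite("pics/s6.png",s[:,:,::-1])
m=brass(im); m[300:]=0; 
for c in cv2.findContours(m,0,2)[0]:
    if cv2.contourArea(c)>60: print(cv2.boundingRect(c),c[c[:,0,1].argmin()][0])
print(case(manip.state()['eef_pos']))
for h in (.65,.9,1.1,1.2,1.3):
    a=h+.2144; q=[-.1025,-.062-.046*np.sin(a),.028+.046*np.cos(a)]; P=CT+q[0]*X+q[1]*Y+[0,0,q[2]]; print(h,proj(C,P).round(),proj(S,P).round())
E
```

```text
(0, 263, 85, 24) [  2 263]
(231, 257, 9, 13) [234 257]
(297, 213, 37, 57) [312 213]
(179, 212, 80, 52) [196 212]
[-0.09234733 -0.00091176  0.18937312]
0.65 [195. 210.] [366. 274.]
0.9 [191. 208.] [368. 277.]
1.1 [190. 205.] [369. 280.]
1.2 [191. 204.] [370. 282.]
1.3 [192. 203.] [370. 284.]
```

```bash
python3 - <<'E'
import cv2,numpy as np
from h import brass
for n in ("w5","w6","s5","s6"):
    im=cv2.imread(f"pics/{n}.png")[:,:,::-1].copy(); m=brass(im)
    r=(slice(255,300),slice(338,380)) if n[0]=="s" else (slice(205,272),slice(165,262))
    q=m[r]; k=2 if n[0]=="w" else 1
    print(n); print("\n".join("%d "%(r[0].start+i*k)+"".join(".#"[v>0] for v in row) for i,row in enumerate(q[::k,::k])))
E
```

```text
w5Traceback (most recent call last):
  File "<stdin>", line 7, in <module>
  File "<stdin>", line 7, in <genexpr>
  File "<stdin>", line 7, in <genexpr>
TypeError: string indices must be integers, not 'numpy.bool'
```

```bash
python3 - <<'E'
import cv2,numpy as np
from h import brass
for n in ("w5","w6","s5","s6"):
    im=cv2.imread(f"pics/{n}.png")[:,:,::-1].copy(); m=brass(im)
    r=(slice(255,300),slice(338,380)) if n[0]=="s" else (slice(205,272),slice(165,262))
    q=m[r]; k=2 if n[0]=="w" else 1
    print(n); print("\n".join("%d "%(r[0].start+i*k)+"".join("#" if v>0 else "." for v in row) for i,row in enumerate(q[::k,::k])))
E
```

```text
w5
205 .................................................
207 .................................................
209 .................................................
211 .................................................
213 .................................................
215 ............#####................................
217 ...........######................................
219 ...........######................................
221 ...........######................................
223 ...........######................................
225 ............######...............................
227 ............######...............................
229 ............######...............................
231 ............######...............................
233 ............#####................................
235 .............####................................
237 .............####................................
239 .............####.....................#..##......
241 .............####.....................#####......
243 .............####.............####.###########...
245 .............
[... 6113 characters left out ...]
#########.................................
286 ########..................................
287 ########..................................
288 #######...................................
289 #######...................................
290 ######....................................
291 ######....................................
292 ##.##.....................................
293 ##.##.....................................
294 ###.......................................
295 #.........................................
296 ..........................................
297 ..........................................
298 ..#.......................................
299 ..........................................
```

```bash
python3 - <<'E'
from h import *
C=cam("wrist"); s=manip.state(); r=R.from_quat(s['tcp_rot'],scalar_first=True); p=s['eef_pos']
for d in [(0,0,0),(.011,0,0),(-.011,0,0),(.011,.0075,0),(.011,-.0075,0),(.011,.0145,0)]: print(d,proj(C,p+r.apply(d)))
# post tip seen in pic 4 at hook .65, relative to TCP then
t4=np.array([.4115,.1432,.0401]); a=.65+.2144
for h in (.65,.95,1.1,1.3):
  a=h+.2144
  for x in (-.1025,-.0725):
    P=CT+x*X+(-.062-.046*np.sin(a))*Y+[0,0,.028+.046*np.cos(a)]; rel=r.inv().apply(P-t4); print(h,x,rel.round(4),proj(C,p+rel*1))
E
```

```text
(0, 0, 0) [315.23064673 291.19477798]
(0.011, 0, 0) [315.23856713 270.0114349 ]
(-0.011, 0, 0) [315.22301297 311.61146485]
(0.011, 0.0075, 0) [331.05763569 270.01175268]
(0.011, -0.0075, 0) [299.41979916 270.01111712]
(0.011, 0.0145, 0) [345.82237087 270.01204928]
0.65 -0.1025 [ 0.013  -0.0044 -0.0178] [315.06590638 300.35007484]
0.65 -0.0725 [-0.017  -0.0044 -0.0178] [296.57555852 250.40632462]
0.95 -0.1025 [ 0.013  -0.0117 -0.0061] [301.61690827 314.72170611]
0.95 -0.0725 [-0.017  -0.0117 -0.0061] [281.45407132 262.65483889]
1.1 -0.1025 [ 0.013  -0.0139  0.0004] [296.90688422 322.40606026]
1.1 -0.0725 [-0.017  -0.0139  0.0004] [275.84158974 268.97737442]
1.3 -0.1025 [ 0.013  -0.0154  0.0095] [293.1953145  332.95467747]
1.3 -0.0725 [-0.017  -0.0153  0.0095] [270.89279875 277.41064736]
```

```bash
python3 - <<'E'
from h import *
S=cam("scene"); C=cam("wrist"); p3=np.array([.4232,.1959,.0592]); x=-X
for dz in (0,.01,.02):
  print(dz,[proj(S,p3+a*X+b*Y+[0,0,dz]).round(1) for a,b in [(0,0),(.011,.008),(-.011,.008),(-.011,-.008),(.011,-.008)]])
im=cv2.imread("pics/s3.png")
s=manip.state(); r=R.from_quat(s['tcp_rot'],scalar_first=True); p=s['eef_pos']
for dx in (.011,0,-.011):
  for dz in (0,-.01,-.02,-.03): print(dx,dz,proj(C,p+r.apply((dx,0,dz))).round())
t4=np.array([.4115,.1432,.0401])
for h in (.65,.95,1.2):
  a=h+.2144
  for xx in (-.1025,-.0725):
    P=CT+xx*X+(-.062-.046*np.sin(a))*Y+[0,0,.028+.046*np.cos(a)]; print(h,xx,proj(C,P-t4+p).round())
E
```

```text
0 [array([343.6, 283. ]), array([336.5, 282.7]), array([345. , 286.5]), array([350.7, 283.3]), array([342.2, 279.6])]
0.01 [array([343.5, 278.4]), array([336.4, 278.1]), array([344.9, 281.8]), array([350.6, 278.7]), array([342.1, 275.1])]
0.02 [array([343.4, 273.8]), array([336.3, 273.5]), array([344.8, 277.2]), array([350.5, 274.1]), array([342. , 270.5])]
0.011 0 [315. 270.]
0.011 -0.01 [315. 278.]
0.011 -0.02 [315. 288.]
0.011 -0.03 [315. 298.]
0 0 [315. 291.]
0 -0.01 [315. 301.]
0 -0.02 [315. 311.]
0 -0.03 [315. 323.]
-0.011 0 [315. 312.]
-0.011 -0.01 [315. 322.]
-0.011 -0.02 [315. 333.]
-0.011 -0.03 [315. 346.]
0.65 -0.1025 [305. 281.]
0.65 -0.0725 [306. 342.]
0.95 -0.1025 [290. 271.]
0.95 -0.0725 [291. 329.]
1.2 -0.1025 [285. 262.]
1.2 -0.0725 [286. 318.]
```

The fingertips show about 20 mm short of the reported TCP in both cameras, so the second push only skimmed the post. I'll press again deeper, to z 0.030, which keeps the body above the lid in any case.

Emit:
{"method": "shift_gripper", "body": {"deltas": {"offsets": [[0,-0.048,-0.8,0,0,0,0],[0,0,-0.8,0,0,0,0],[0,0,0,0.8,0,0,0],[0,0,0,0.88,0,0,0],[0,0,0,0.32,0,0,0],[0,0,0,0.24,0,0,0],[0,0,0,0.192,0,0,0],[0,0,0,0.112,0,0,0]]}}}

```text
clock: 7.35
eef_pos: [0.4095, 0.1359, 0.0302]
tcp_rot: [0.0, 0.161, 0.987, 0.0]
wrist_force: [-0.1, -0.2, -0.1]
width: 0.002
finger_force: 0.2
```

```bash
python3 - <<'E'
from h import *
print(case(manip.state()['eef_pos']))
cv2.imwrite("pics/s7.png",manip.capture("scene")[:,:,::-1])
E
```

```text
[-0.08904433 -0.10014274  0.03023099]
```

Emit:
{"method": "shift_gripper", "body": {"deltas": {"offsets": [[0,0,0,0,0,0,0],[0,0,0,-0.48,0,0,0],[0,0,0,-0.96,0,0,0],[0.7,0,0,-0.96,0,0,0],[0.7,0.048,0.816,0,0,0,0],[0.7,0,0.8,0,0,0,0],[0.7,0,0,0,0,0,0],[0.7,0,0,0,0,0,0]]}}}

```text
clock: 8.4
eef_pos: [0.4382, 0.2326, 0.1803]
tcp_rot: [0.0, 0.161, 0.987, -0.0]
wrist_force: [0.0, -0.9, -1.1]
width: 0.698
finger_force: 0.0
```

```bash
python3 - <<'E'
from h import *
C=cam("wrist");print(case(manip.state()['eef_pos']))
for n in ("wrist","scene"):
    im=manip.capture(n); cv2.imwrite(f"pics/{n}8.png",im[:,:,::-1]); m=brass(im)
    r=(slice(255,300),slice(338,380)) if n[0]=="s" else (slice(205,272),slice(165,262))
    q=m[r]; k=2
    print("\n".join("%d "%(r[0].start+i*k)+"".join("#" if v>0 else "." for v in row) for i,row in enumerate(q[::k,::k])))
    for h in (.65,.9,1.1,1.3):
        a=h+.2144; P=CT-.1025*X+(-.062-.046*np.sin(a))*Y+[0,0,.028+.046*np.cos(a)]; print(h,proj(cam(n),P).round())
E
```

```text
[-0.09260914  0.00067548  0.18031261]
205 .................................................
207 .................................................
209 .................................................
211 .................................................
213 ...........###...................................
215 ........######...................................
217 ........######...................................
219 ........######...................................
221 ........#######..................................
223 ........#######..................................
225 ........#######..................................
227 ........#######..................................
229 .........######..................................
231 .........######..................
[... 1124 characters left out ...]
210.]
1.1 [186. 208.]
1.3 [188. 205.]
255 .....................
257 .....................
259 .....................
261 ##..................#
263 ###......##.........#
265 ###.......#..........
267 ###.......#..........
269 .........##..........
271 ........###..........
273 ........#####........
275 .......##..#####.....
277 .......#.....###.....
279 ......##.............
281 ..#..##..............
283 ###.##...............
285 #####................
287 #####................
289 ####.................
291 ###..................
293 #.#..................
295 #...#................
297 .....................
299 .....................
0.65 [366. 274.]
0.9 [368. 277.]
1.1 [369. 280.]
1.3 [370. 284.]
```

The post has moved on to about 0.85–0.9 rad, so the hook is well clear. Next, the knob.

Units first: shifts go in shares of 62.5 mm and turns go in units of 0.25 rad. So 0.05 m is 0.8, 0.026 m is 0.416.

Emit:
{"method": "shift_gripper", "body": {"deltas": {"offsets": [[0.7,0,-0.0112,0.8,0,0,0],[0.7,0,0,0.8,0,0,0],[0.7,0,0,0.416,0,0,0],[0.7,0,0,0.16,0,0,0],[0.7,0,0,0,0,0,0]]}, "squeeze": 40}}

```text
clock: 9.12
eef_pos: [0.4382, 0.2315, 0.0444]
tcp_rot: [0.0, 0.162, 0.987, -0.0]
wrist_force: [-0.2, 0.6, -0.3]
width: 0.699
finger_force: 0.0
```

Emit:
{"method": "shift_gripper", "body": {"deltas": {"offsets": [[0,0,0,0,0,0,0],[0,0,0,0,0,0,0],[0,0,0,0,0,0,0],[0,0,0,0,0,0,0],[0,0,0,0,0,0,0],[0,0,0,0,0,0,0]]}, "squeeze": 40}}

```text
clock: 9.88
eef_pos: [0.4391, 0.2318, 0.0459]
tcp_rot: [0.001, 0.161, 0.987, -0.0]
wrist_force: [-2.5, -4.7, 8.4]
width: 0.296
finger_force: 38.8
```

```bash
python3 - <<'E'
from h import *
print(case(manip.state()['eef_pos']))
s=manip.capture("scene")[:,:,::-1];w=manip.capture("wrist")[:,:,::-1]
cv2.imwrite("pics/v9.png",np.vstack([cv2.resize(s[200:320,270:430],(400,300),interpolation=cv2.INTER_CUBIC),w[100:400,120:520]]))
E
```

```text
[-0.09147569  0.00019123  0.04593118]
```

View pics/v9.png

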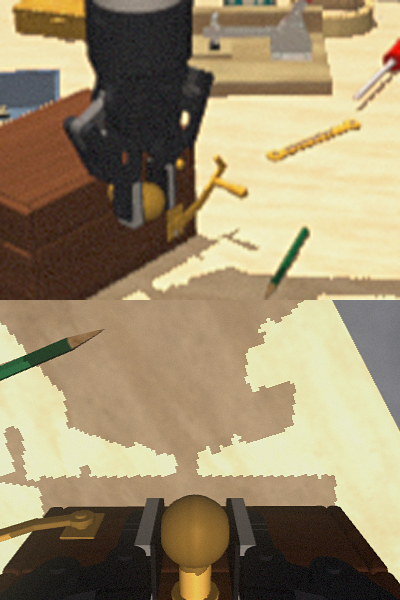

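The ball sits squarely between the pads, and the hook hangs right of its stud. I'll lift along the arc to 30° first.

Emit:
{"method": "shift_gripper", "body": {"deltas": {"offsets": [[0,-0.0224,0,-0.1664,0,0,0],[0,-0.0368,0,-0.1632,0,0,0],[0,-0.0448,0,-0.16,0,0,0],[0,-0.056,0,-0.16,0,0,0],[0,-0.0672,0,-0.1536,0,0,0],[0,-0.0752,0,-0.1504,0,0,0],[0,-0.0864,0,-0.144,0,0,0],[0,-0.0928,0,-0.1376,0,0,0]]}, "squeeze": 50}}

```text
clock: 10.98
eef_pos: [0.4668, 0.2224, 0.1218]
tcp_rot: [-0.0, 0.161, 0.987, 0.0]
wrist_force: [4.1, 1.0, -5.3]
width: 0.297
finger_force: 49.4
```

Emit:
{"method": "shift_gripper", "body": {"deltas": {"offsets": [[0,0,0,0,0,0,0]]}}}

```text
clock: 11.1
eef_pos: [0.4672, 0.2223, 0.1221]
tcp_rot: [0.0, 0.161, 0.987, 0.0]
wrist_force: [0.7, 0.5, -2.7]
width: 0.294
finger_force: 49.6
```

```bash
python3 - <<'E'
from h import *
print(case(manip.state()['eef_pos']))
cv2.imwrite("pics/s10.png",manip.capture("scene")[:,:,::-1])
E
```

```text
[-0.06187508  0.00015456  0.1220793 ]
```

Scaled: -0.0094 m is -0.1504, -0.0091 m is -0.1456.

Emit:
{"method": "shift_gripper", "body": {"deltas": {"offsets": [[0,-0.104,0,-0.1312,0,0,0],[0,-0.112,0,-0.1248,0,0,0],[0,-0.12,0,-0.1168,0,0,0],[0,-0.128,0,-0.1088,0,0,0],[0,-0.1328,0,-0.1008,0,0,0],[0,-0.1408,0,-0.0912,0,0,0],[0,-0.1456,0,-0.0816,0,0,0],[0,-0.1504,0,-0.0736,0,0,0]]}, "squeeze": 50}}

```text
clock: 12.15
eef_pos: [0.5289, 0.2017, 0.1716]
tcp_rot: [0.0, 0.161, 0.987, 0.0]
wrist_force: [10.9, 5.7, -17.9]
width: 0.254
finger_force: 48.6
```

Emit:
{"method": "shift_gripper", "body": {"deltas": {"offsets": [[0,0,0,0,0,0,0],[0,0,0,0,0,0,0]]}}}

```text
clock: 12.4
eef_pos: [0.5286, 0.2018, 0.1714]
tcp_rot: [-0.0, 0.161, 0.987, 0.0]
wrist_force: [10.6, 4.5, -19.1]
width: 0.253
finger_force: 48.4
```

```bash
python3 - <<'E'
from h import *
s=manip.state();e=case(s['eef_pos']);print(e)
# knob at eef + grasp offset (knob shut .0825 at eef .0459/.0443)
for z0,x0 in ((.0459,-.0915),(.0443,-.0926)):
    f=.159-(e[0]-x0); u=.0175+(e[2]-z0); print(np.degrees(np.arctan2(u,f)-np.arctan2(.0175,.159)),np.hypot(f,u))
im=manip.capture("scene"); cv2.imwrite("pics/s11.png",im[:,:,::-1]); w=manip.capture("wrist"); cv2.imwrite("pics/w11.png",w[:,:,::-1]); t=manip.capture("top"); cv2.imwrite("pics/t11.png",t[:,:,::-1])
m=brass(w)
for c in cv2.findContours(m,0,2)[0]:
    if cv2.contourArea(c)>100: print("w",cv2.boundingRect(c))
for c in cv2.findContours(brass(t),0,2)[0]:
    if cv2.contourArea(c)>15: print("t",cv2.boundingRect(c))
S=cam("scene");C=cam("wrist")
for th in (50,55,60,65,70):
    a=np.radians(th); rot=lambda f,u:(.0655-(f*np.cos(a)-u*np.sin(a)), .065+f*np.sin(a)+u*np.cos(a))
    P=lambda f,y,u:CT+rot(f,u)[0]*X+y*Y+[0,0,rot(f,u)[1]]
    print(th,"knob w",proj(C,P(.159,0,.0175)).round(),"lid L corners scene bot/top front",proj(S,P(.128,.09,0)).round(),proj(S,P(.128,.09,.035)).round())
E
```

```text
[0.00289181 0.00023408 0.17135728]
59.39900205161218 0.15687894364344682
60.001869626541975 0.15789267951647162
w (412, 326, 116, 53)
w (162, 287, 39, 35)
w (280, 260, 71, 72)
w (0, 175, 53, 22)
w (147, 83, 101, 58)
t (397, 424, 15, 11)
t (250, 286, 23, 26)
t (247, 242, 11, 11)
t (201, 148, 25, 31)
t (425, 116, 43, 57)
t (421, 30, 16, 27)
50 knob w [315. 260.] lid L corners scene bot/top front [260. 245.] [250. 229.]
55 knob w [315. 295.] lid L corners scene bot/top front [257. 240.] [246. 225.]
60 knob w [315. 332.] lid L corners scene bot/top front [253. 235.] [242. 222.]
65 knob w [315. 369.] lid L corners scene bot/top front [250. 231.] [238. 219.]
70 knob w [315. 406.] lid L corners scene bot/top front [246. 227.] [234. 217.]
```

The wrist force has risen to about 20 N and the ball has shifted in the pads. I'll measure the true lid angle before anything else.

```bash
python3 - <<'E'
from h import *
T=cam("top");S=cam("scene")
for th in (0,45,50,55,60,65):
    a=np.radians(th); P=lambda f,y,u:CT+(.0655-(f*np.cos(a)-u*np.sin(a)))*X+y*Y+[0,0,.065+f*np.sin(a)+u*np.cos(a)]
    print(th,"top knob",proj(T,P(.159,0,.0175)).round(),"scene L bot/top front, top back",*[proj(S,P(f,.09,u)).round() for f,u in((.128,0),(.128,.035),(.003,.035))])
im=cv2.imread("pics/s11.png"); h=cv2.cvtColor(im,cv2.COLOR_BGR2HSV)
m=cv2.inRange(h,(0,80,15),(13,255,150))
print("\n".join("%d "%v+"".join("#" if q else "." for q in m[v,215:345:1]) for v in range(195,335,3)))
E
```

```text
0 top knob [213. 290.] scene L bot/top front, top back [281. 301.] [280. 284.] [237. 263.]
45 top knob [210. 255.] scene L bot/top front, top back [264. 250.] [254. 233.] [229. 263.]
50 top knob [211. 249.] scene L bot/top front, top back [260. 245.] [250. 229.] [229. 263.]
55 top knob [213. 242.] scene L bot/top front, top back [257. 240.] [246. 225.] [228. 264.]
60 top knob [214. 234.] scene L bot/top front, top back [253. 235.] [242. 222.] [228. 265.]
65 top knob [216. 227.] scene L bot/top front, top back [250. 231.] [238. 219.] [227. 266.]
195 ......#....................................................................#......................................................
198 ..................................................................................................................................
201 ..............................................................#......................................#.....................#.....#
204 .............................................................................................#############........................
207 .....
[... 5095 characters left out ...]
.........................
321 ......................................................#.######.#####.#.######.#.####..............................................
324 ............................................................#######.##############................................................
327 ................................................................####.######.......................................................
330 ..................................................................................................................................
333 ..................................................................................................................................
```

The lid is at only about 55°: the ball has slid forward to the pads' front edge, which makes a poor hold. I'll lower along the arc and regrasp, checking the ball's offset on the way.

```bash
cat >> h.py <<'E'
def knob(th,y=0):
    a=np.radians(th); f,u=.159,.0175
    return CT+(.0655-(f*np.cos(a)-u*np.sin(a)))*X+y*Y+[0,0,.065+f*np.sin(a)+u*np.cos(a)]
def look(tag):
    s=manip.state(); C=cam("wrist"); w=manip.capture("wrist"); cv2.imwrite(f"pics/{tag}.png",w[:,:,::-1])
    M=np.zeros((480,640),np.uint8); M[:,255:375]=255; m=brass(w)&M
    c=max(cv2.findContours(m,0,2)[0],key=cv2.contourArea); bb=cv2.boundingRect(c)
    pts=c[:,0][c[:,0,1]<bb[1]+bb[2]*.5]; (u,v),r=cv2.minEnclosingCircle(pts)
    ths=np.arange(-5,75,.25); vv=[proj(C,knob(t))[1] for t in ths]; th=ths[np.argmin(abs(np.array(vv)-v))]
    rt=R.from_quat(s['tcp_rot'],scalar_first=True)
    print(tag,"ball",round(u),round(v),round(r),bb,"theta",th,"ball in tool",rt.inv().apply(knob(th)-s['eef_pos']).round(4),"F",np.round(s['wrist_force'],1),"w",round(s['width'],3),"eef",case(s['eef_pos']).round(4))
E
python3 -c "
from h import *
look('w12')"
```

```text
w12 ball 315 291 35 (280, 261, 71, 71) theta 54.5 ball in tool [ 0.0154 -0.0002 -0.0333] F [ 11.3   5.3 -19. ] w 0.255 eef [0.0028 0.0002 0.1713]
```

Emit:
{"method": "shift_gripper", "body": {"deltas": {"offsets": [[0,0.1504,0,0.0736,0,0,0],[0,0.1456,0,0.0816,0,0,0],[0,0.1408,0,0.0912,0,0,0],[0,0.1328,0,0.1008,0,0,0]]}}}

```text
clock: 13.1
eef_pos: [0.4962, 0.212, 0.1499]
tcp_rot: [0.002, 0.162, 0.987, -0.0]
wrist_force: [-1.2, -0.1, -0.1]
width: 0.11
finger_force: 0.0
```

```bash
python3 -c "
from h import *
look('w13')"
```

```text
w13 ball 316 245 33 (283, 218, 67, 90) theta 32.25 ball in tool [ 0.0285  0.0003 -0.0149] F [-1.2 -0.1 -0.1] w 0.11 eef [-0.0311 -0.0004  0.1499]
```

Emit:
{"method": "shift_gripper", "body": {"deltas": {"offsets": [[0,0.128,0,0.1088,0,0,0],[0,0.12,0,0.1168,0,0,0],[0,0.112,0,0.1248,0,0,0],[0,0.104,0,0.1312,0,0,0],[0,0,0,0,0,0,0]]}}}

```text
clock: 13.78
eef_pos: [0.4655, 0.2224, 0.1203]
tcp_rot: [-0.001, 0.161, 0.987, -0.0]
wrist_force: [-0.0, 0.6, -0.5]
width: 0.003
finger_force: 0.0
```

```bash
python3 -c "
from h import *
look('w14')"
```

```text
w14 ball 315 209 25 (291, 190, 50, 84) theta -2.25 ball in tool [0.0305 0.0004 0.0441] F [-0.   0.6 -0.5] w 0.003 eef [-0.0635 -0.0003  0.1203]
```

```bash
python3 - <<'E'
from h import *
S=cam("scene"); p=np.array([.4391,.2318,.0459]); print("ball pred",proj(S,knob(0)).round(1),"seen 330,279")
for dz in (0,.01,.02,.03): print(dz,[proj(S,p+a*X+b*Y+[0,0,dz]).round(1).tolist() for a in(-.011,.011) for b in (.014,.022)])
C=cam("wrist"); s=manip.state(); r=R.from_quat(s['tcp_rot'],scalar_first=True);p=s['eef_pos']
# shut finger tip silhouette in wrist now
w=cv2.imread("pics/w14.png"); g=cv2.cvtColor(w,cv2.COLOR_BGR2GRAY)
for v in range(262,350,4): print(v," ".join("%3d"%x for x in g[v,270:362:4]))
E
```

```text
ball pred [328.4 279.5] seen 330,279
0 [[327.2, 301.3], [324.2, 303.0], [318.8, 297.2], [315.8, 298.9]]
0.01 [[327.0, 296.6], [324.0, 298.3], [318.6, 292.6], [315.6, 294.3]]
0.02 [[326.9, 291.9], [323.8, 293.6], [318.4, 288.0], [315.3, 289.6]]
0.03 [[326.7, 287.2], [323.6, 288.8], [318.2, 283.3], [315.1, 284.9]]
262  34  32  36  30  36  30  38  29  68  81 106 114 123 107  77  70  35  38  35  37  35  38  48
266  38  35  30  36  40  34  38  44  79  71  94 118 123  90  70 106  35  38  35  36  38  33  40
270  28  32  36  36  32  38  34  29  76 167 203 126 122 203 123  81  27  33  42  35  40  30  41
274  38  35  32  39  43  41  34  32  32  30  34  26  25  35  36  41  38  38  37  33  32  35  36
278  33  40  38  39  39  37  43  34  37  47  42  39  39  44  43  39  37  35  42  39  35  43  39
282  79  79  80  79  79  79  81  85  77  82  83  80  81  80  72  80  82  80  81  77  78  80  81
286  86  84  86  89  84  90  89  87  87  89  85  85  87  92  87  86  89  89  90  87  85  91  92
290  87  83  84  83  87  83  86  86  85  81  86  86  87  83  86  87  86  83  87  81  89  85  88
294  92  94  94  9
[... 625 characters left out ...]
  30  22  24  32  53  84  88
322  84  89  76  21  33  28  31  79  77  79  61  19  18  80  83  76  31  31  27  28  21  91  88
326  92  84  50  32  24  23  17  79  80  72  53  19  20  80  79  76  40  26  11  24  25  90  89
330  89  92  22  30  28  32  26  80  79  75  49  24  25  78  75  78  58  29  28  26  32  91  91
334  89  86  28  26  29  28  17  78  80  76  50  19  24  78  79  81  69  30  29  29  19  81  88
338  83  84  25  23  27  27  31  78  78  83  45  23  19  74  77  80  74  26  23  25  25  67  90
342  83  86  32  20  20  27  42  74  81  80  40  25  23  78  77  77  79  27  23  24  27  22  87
346  78  50  16  28  27  22  28  18 137 134  73  38  32 135 136  49  21  21  28  25  22  25  82
```

The ball slipped out while lowering and the lid fell shut. I'll regrasp with the ball deeper in the pads and centred, grip harder, and tilt the tool partly with the lid. First I'll check knob and hook.

Scaled: 0.0325 m is 0.52, -0.03 m is -0.48.

Emit:
{"method": "shift_gripper", "body": {"deltas": {"offsets": [[0,0,0,-0.48,0,0,0],[0.3,0,0,-0.48,0,0,0],[0.7,0.52,0,0,0,0,0],[0.7,0,0,0,0,0,0],[0.7,0,0,0,0,0,0],[0.7,0,0,0,0,0,0]]}, "squeeze": 40}}

```text
clock: 14.58
eef_pos: [0.4363, 0.2324, 0.1811]
tcp_rot: [-0.0, 0.161, 0.987, -0.0]
wrist_force: [-0.1, -1.2, 0.7]
width: 0.702
finger_force: 0.0
```

```bash
python3 - <<'E'
from h import *
look("w15")
C=cam("wrist"); m=brass(cv2.imread("pics/w15.png")[:,:,::-1].copy()); m[:,:150]=0;m[:,270:]=0
for c in cv2.findContours(m,0,2)[0]:
    if cv2.contourArea(c)>60: print(cv2.boundingRect(c),c[c[:,0,1].argmin()][0])
for h in (.3,.65,.9,1.1):
    a=h+.2144; P=CT-.1025*X+(-.062-.046*np.sin(a))*Y+[0,0,.028+.046*np.cos(a)]; print(h,proj(C,P).round())
# tool rows: theta 0..60 in 16, tool tilt phi=th/2, ball at b=(-.003,0,-.042) in tool
b=np.array([-.003,0,-.042]); Rp=R.from_matrix(np.column_stack([-X,Y,[0,0,-1]])); R0=Rp; p0=knob(0)-R0.apply(b)
ths=np.linspace(0,60,17)
for t in ths[1:]:
    R1=R.from_rotvec(Y*np.radians(t/2))*R0; p1=knob(t)-R1.apply(b)
    Ra=R.from_rotvec(Y*np.radians((t-3.75)/2))*R0; pa=knob(t-3.75)-Ra.apply(b)
    print(t,Ra.inv().apply(p1-pa).round(4),(Ra.inv()*R1).as_rotvec().round(4))
E
```

```text
w15 ball 314 233 19 (296, 218, 38, 58) theta -1.25 ball in tool [-6.000e-04  1.000e-04  1.021e-01] F [-0.1 -1.2  0.7] w 0.702 eef [-9.440e-02 -1.000e-04  1.811e-01]
(229, 263, 9, 13) [230 263]
(169, 214, 89, 51) [190 214]
(238, 130, 22, 11) [258 130]
0.3 [204. 218.]
0.65 [192. 215.]
0.9 [188. 212.]
1.1 [187. 210.]
3.75 [-0.0001 -0.     -0.0105] [ 0.      0.0327 -0.    ]
7.5 [-0.0005 -0.     -0.0104] [-0.      0.0327 -0.    ]
11.25 [-0.0008 -0.     -0.0104] [-0.      0.0327  0.    ]
15.0 [-0.0011  0.     -0.0103] [0.     0.0327 0.    ]
18.75 [-0.0015 -0.     -0.0102] [-0.      0.0327  0.    ]
22.5 [-0.0018  0.     -0.0101] [-0.      0.0327 -0.    ]
26.25 [-0.0021 -0.     -0.01  ] [0.     0.0327 0.    ]
30.0 [-0.0024  0.     -0.0099] [0.     0.0327 0.    ]
33.75 [-0.0027 -0.     -0.0097] [-0.      0.0327  0.    ]
37.5 [-0.0031 -0.     -0.0096] [ 0.      0.0327 -0.    ]
41.25 [-0.0034 -0.     -0.0095] [-0.      0.0327  0.    ]
45.0 [-0.0037  0.     -0.0093] [ 0.      0.0327 -0.    ]
48.75 [-0.004   0.     -0.0091] [0.     0.0327 0.    ]
52.5 [-0.0043  0.     -0.0089] [ 0.      0.0327 -0.    ]
56.25 [-0.0045 -0.     -0.0088] [-0.      0.0327  0.    ]
60.0 [-0.0048 -0.     -0.0086] [0.     0.0327 0.    ]
```

The hook is unchanged and the lid is shut. Descending and gripping deeper.

Scaled: 0.001 m is 0.016, 0.05 m is 0.8.

Emit:
{"method": "shift_gripper", "body": {"deltas": {"offsets": [[0.7,0.016,0,0.8,0,0,0],[0.7,0,0,0.8,0,0,0],[0.7,0,0,0.48,0,0,0],[0.7,0,0,0.176,0,0,0],[0,0,0,0,0,0,0],[0,0,0,0,0,0,0],[0,0,0,0,0,0,0],[0,0,0,0,0,0,0]]}, "squeeze": 80}}

```text
clock: 15.62
eef_pos: [0.4359, 0.2328, 0.0422]
tcp_rot: [0.001, 0.161, 0.987, 0.0]
wrist_force: [-2.0, -4.3, 2.8]
width: 0.287
finger_force: 78.2
```

Emit:
{"method": "shift_gripper", "body": {"deltas": {"offsets": [[0,0,0,0,0,0,0],[0,0,0,0,0,0,0]]}}}

```text
clock: 15.88
eef_pos: [0.4359, 0.2328, 0.0422]
tcp_rot: [0.001, 0.161, 0.987, 0.0]
wrist_force: [-2.8, -4.8, 4.8]
width: 0.285
finger_force: 78.2
```

```bash
python3 -c "
from h import *
look('w16')"
```

```text
w16 ball 314 336 33 (282, 310, 66, 106) theta -0.75 ball in tool [-0.0012 -0.0001 -0.0382] F [-2.8 -4.8  4.8] w 0.285 eef [-0.0949  0.0002  0.0422]
```

Scaled: -0.0105 m is -0.168, -0.0104 m is -0.1664, 0.0327 rad is 0.1308.

Emit:
{"method": "shift_gripper", "body": {"deltas": {"offsets": [[0,-0.0016,0,-0.168,0,0.1308,0],[0,-0.008,0,-0.1664,0,0.1308,0],[0,-0.0128,0,-0.1664,0,0.1308,0],[0,-0.0176,0,-0.1648,0,0.1308,0],[0,0,0,0,0,0,0]]}, "squeeze": 80}}

```text
clock: 16.55
eef_pos: [0.4402, 0.2314, 0.083]
tcp_rot: [-0.064, 0.161, 0.985, 0.011]
wrist_force: [-0.4, -1.9, -2.9]
width: 0.286
finger_force: 78.8
```

```bash
python3 -c "
from h import *
look('w17')"
```

```text
w17 ball 314 334 33 (282, 309, 66, 112) theta 13.75 ball in tool [-0.0008 -0.0001 -0.0372] F [-0.4 -1.9 -2.9] w 0.286 eef [-0.0903  0.0002  0.083 ]
```

Emit:
{"method": "shift_gripper", "body": {"deltas": {"offsets": [[0,-0.024,0,-0.1632,0,0.1308,0],[0,-0.0288,0,-0.1616,0,0.1308,0],[0,-0.0336,0,-0.16,0,0.1308,0],[0,-0.0384,0,-0.1584,0,0.1308,0],[0,0,0,0,0,0,0]]}}}

```text
clock: 17.23
eef_pos: [0.4539, 0.2268, 0.1198]
tcp_rot: [-0.128, 0.16, 0.979, 0.021]
wrist_force: [1.9, -1.0, -5.4]
width: 0.281
finger_force: 78.9
```

```bash
python3 -c "
from h import *
look('w18')"
```

```text
w18 ball 315 332 32 (282, 305, 66, 106) theta 28.0 ball in tool [ 0.0002 -0.0001 -0.0365] F [ 1.9 -1.  -5.4] w 0.281 eef [-0.0759  0.0002  0.1198]
```

Emit:
{"method": "shift_gripper", "body": {"deltas": {"offsets": [[0,-0.0432,0,-0.1552,0,0.1308,0],[0,-0.0496,0,-0.1536,0,0.1308,0],[0,-0.0544,0,-0.152,0,0.1308,0],[0,-0.0592,0,-0.1488,0,0.1308,0],[0,0,0,0,0,0,0]]}, "squeeze": 80}}

```text
clock: 17.9
eef_pos: [0.4777, 0.2189, 0.1505]
tcp_rot: [-0.19, 0.158, 0.968, 0.031]
wrist_force: [9.3, -2.3, -12.9]
width: 0.276
finger_force: 79.3
```

```bash
python3 -c "
from h import *
look('w19')"
```

```text
w19 ball 314 316 32 (283, 291, 64, 101) theta 41.25 ball in tool [ 0.0046 -0.0002 -0.0332] F [  9.3  -2.3 -12.9] w 0.276 eef [-0.0508  0.0003  0.1505]
```

The ball is creeping forward again and a radial pull is building up. I'll ease inward and lower the grip, then see how it responds.

Emit:
{"method": "shift_gripper", "body": {"deltas": {"offsets": [[0,0,0,0,0,0,0]]}}}

```text
clock: 18.08
eef_pos: [0.4773, 0.219, 0.1501]
tcp_rot: [-0.19, 0.158, 0.968, 0.031]
wrist_force: [11.4, -2.2, -14.7]
width: 0.281
finger_force: 79.2
```

```bash
python3 -c "
from h import *
look('w20')"
```

```text
w20 ball 314 315 32 (283, 291, 64, 101) theta 40.75 ball in tool [ 0.0049 -0.0002 -0.0325] F [ 11.4  -2.2 -14.7] w 0.281 eef [-0.0513  0.0002  0.1501]
```

Emit:
{"method": "shift_gripper", "body": {"deltas": {"offsets": [[0,-0.0352,0,0.016,0,0,0],[0,0,0,0,0,0,0]]}, "squeeze": 40}}

```text
clock: 18.38
eef_pos: [0.4771, 0.2191, 0.1499]
tcp_rot: [-0.192, 0.158, 0.968, 0.031]
wrist_force: [1.5, -1.3, -3.2]
width: 0.28
finger_force: 79.9
```

```bash
python3 -c "
from h import *
look('w21'); s=manip.state(); print(s['torque'],s['tcp_rot'],s['eef_pos'])
g=cv2.cvtColor(cv2.imread('pics/w21.png'),cv2.COLOR_BGR2GRAY)
for v in range(270,420,6): print(v,' '.join('%3d'%x for x in g[v,240:392:6]))"
```

```text
w21 ball 314 314 32 (283, 290, 64, 102) theta 40.5 ball in tool [ 0.0052 -0.0003 -0.0321] F [ 1.5 -1.3 -3.2] w 0.28 eef [-0.0515  0.0003  0.1499]
[-0.26534475 -0.62160518  1.28580062] [-0.19207312  0.15767616  0.96812451  0.03132227] [0.4772197  0.21907885 0.15000054]
270  98 151 153 149 149 157 150 149 148 148 150 159 160 156 155 153 148 156 143 150 153 155 157 160 156 159
276  61  64  63  65  57  65  58  60  60  61  57  60  65  62  59  66  65  64  61  64  71  71  61  68  61  99
282  58  54  52  54  51  57  55  57  61  54  55  57  59  60  56  58  54  54  58  56  58  62  61  62  55  60
288  73  69  68  69  68  68  67  69  76  66  77  70  74  73
[... 1616 characters left out ...]
  99  89  99  54  38  23  31  25  23  32  25  28  26
384  12  28  19  30  28  21  37  36  42  45  87  92  92  94  93  98  42  37  34  29  21  26  17  20  23  20
390  18  24  16  22  21  24  27  43  39  38  46  60  95 100  51  41  46  42  41  26  20  30  23  21  20  18
396  25  25  27  25  25  23  31  42  40  44  45  46  46  39  41  46  44  46  43  27   9  24  29  24  22  20
402  29  18  25  27  18  13  43  43  43  38  45  44  45  46  42  42  37  40  38  42  15  18  19  19  22  24
408  25  30  19  25  23  16  48  51  40  44  41  41  47  45  44  45  41  51  47  44   9  28  12  24  24  18
414  31  17  23  27  26  16  44  45  40  35  39  40  39  48  39  43  36  42  41  40  17  18  16  14  23  31
```

Easing in by 2.5 mm removed the load, so it was only an arc mismatch. From here I'll turn the tool rigidly with the lid about the hinge, so that nothing slides.

```bash
python3 - <<'E'
from h import *
s=manip.state(); print("j",np.round(s['joint_pos'],2)); R0=R.from_quat(s['tcp_rot'],scalar_first=True); p=s['eef_pos']
H=CT+.0655*X+[0,0,.065]
Q=R.from_rotvec(Y*.065); print(R0.inv().apply(H+Q.apply(p-H)-p).round(5),(R0.inv()*Q*R0).as_rotvec().round(4))
E
```

```text
j [ 0.19  0.29  1.46  0.19  1.73 -1.06]
[-0.0025  -0.      -0.00905] [-0.     0.065 -0.   ]
```

Emit:
{"method": "shift_gripper", "body": {"deltas": {"offsets": [[0,-0.04,0,-0.144,0,0.26,0],[0,-0.04,0,-0.144,0,0.26,0],[0,0,0,0,0,0,0]]}}}

```text
clock: 18.8
eef_pos: [0.4889, 0.2152, 0.1647]
tcp_rot: [-0.255, 0.156, 0.953, 0.042]
wrist_force: [-1.6, 1.4, -0.1]
width: 0.281
finger_force: 80.0
```

```bash
python3 -c "
from h import *
look('w22')"
```

```text
w22 ball 315 318 32 (283, 290, 65, 102) theta 48.75 ball in tool [ 0.0046 -0.0003 -0.0335] F [-1.6  1.4 -0.1] w 0.281 eef [-0.039   0.0003  0.1647]
```

Emit:
{"method": "shift_gripper", "body": {"deltas": {"offsets": [[0,-0.04,0,-0.144,0,0.26,0],[0,0,0,0,0,0,0]]}}}

```text
clock: 19.1
eef_pos: [0.495, 0.2132, 0.1711]
tcp_rot: [-0.286, 0.154, 0.945, 0.047]
wrist_force: [-0.1, 1.3, 1.2]
width: 0.281
finger_force: 80.0
```

```bash
python3 -c "
from h import *
look('w23')"
```

```text
w23 ball 315 318 32 (283, 290, 65, 102) theta 52.5 ball in tool [ 0.0043 -0.0003 -0.034 ] F [-0.1  1.3  1.2] w 0.281 eef [-0.0326  0.0003  0.1711]
```

Units first: shifts go in shares of 62.5 mm and turns go in units of 0.25 rad. So -0.009 m is -0.144, -0.0025 m is -0.04, 0.065 rad is 0.26.

Emit:
{"method": "shift_gripper", "body": {"deltas": {"offsets": [[0,-0.04,0,-0.144,0,0.26,0],[0,-0.04,0,-0.144,0,0.26,0],[0,0,0,0,0,0,0],[0,0,0,0,0,0,0]]}}}

```text
clock: 19.65
eef_pos: [0.5088, 0.2086, 0.183]
tcp_rot: [-0.346, 0.151, 0.924, 0.056]
wrist_force: [0.4, 1.9, -1.7]
width: 0.281
finger_force: 80.0
```

```bash
python3 - <<'E'
from h import *
look('w24'); print(np.round(manip.state()['joint_pos'],2))
im=manip.capture("scene")[:,:,::-1]; cv2.imwrite("pics/s24.png",im)
S=cam("scene")
for th in (50,55,60,65):
    a=np.radians(th); P=lambda f,y,u:CT+(.0655-(f*np.cos(a)-u*np.sin(a)))*X+y*Y+[0,0,.065+f*np.sin(a)+u*np.cos(a)]
    print(th,*[proj(S,P(f,.09,u)).round() for f,u in((.128,0),(.128,.035),(.003,.035))])
h=cv2.cvtColor(im,cv2.COLOR_BGR2HSV); m=cv2.inRange(h,(0,80,15),(13,255,150))
print("\n".join("%d "%v+"".join("#" if q else "." for q in m[v,222:290]) for v in range(212,272,2)))
E
```

```text
w24 ball 315 316 32 (283, 289, 65, 103) theta 59.5 ball in tool [ 0.0047 -0.0004 -0.0328] F [ 0.4  1.9 -1.7] w 0.281 eef [-0.0181  0.0004  0.183 ]
[ 0.1   0.64  1.07  0.31  2.08 -1.09]
50 [260. 245.] [250. 229.] [229. 263.]
55 [257. 240.] [246. 225.] [228. 264.]
60 [253. 235.] [242. 222.] [228. 265.]
65 [250. 231.] [238. 219.] [227. 266.]
212 ....................................................######..........
214 ...............................................###########..........
216 .........................................#######.########.#.........
218 ....................................##########################....##
220 .............................####################.##################
222 .........................#########################.#.########.####.#
224 ....................############################################....
226 ....................#################################.####..........
228 ...................#####
[... 877 characters left out ...]
##...............##########.#############.#
254 ...........##.###....######...........######.###########.#.#.#####..
256 ..........########..######.......######################.######......
258 .........###############.#...#############################.........#
260 .........#########.#.###.#######################.####.........######
262 ........###..###.###.##.##.#######################.......###########
264 .......###########.###.#################..###.......########.###..##
266 .......#########.###.####################.......#######.#.########.#
268 .........###.#########.#############........##########.####.########
270 ...........####.####..##########........########.#####.#.########.##
```

Emit:
{"method": "shift_gripper", "body": {"deltas": {"offsets": [[0,0,0,0,0,0,0],[0,0,0,0,0,0,0],[0,0,0,0,0,0,0],[0,0,0,0,0,0,0],[0,0,0,0,0,0,0],[0,0,0,0,0,0,0]]}}}

```text
clock: 20.5
eef_pos: [0.5089, 0.2086, 0.1831]
tcp_rot: [-0.346, 0.151, 0.924, 0.057]
wrist_force: [0.8, 5.9, 1.1]
width: 0.28
finger_force: 80.1
```

```bash
python3 - <<'E'
from h import *
look('w25')
m=brass(cv2.imread("pics/s24.png")[:,:,::-1].copy()); print([cv2.boundingRect(c) for c in cv2.findContours(m[240:320,330:420],0,2)[0] if cv2.contourArea(c)>10])
print(manip.job_done())
E
```

```text
w25 ball 315 316 32 (283, 289, 65, 103) theta 59.25 ball in tool [ 0.0051 -0.0003 -0.032 ] F [0.8 5.9 1.1] w 0.28 eef [-0.018   0.0004  0.1831]
[(7, 22, 32, 35), (47, 8, 37, 16)]
the job is handed in; nothing more can be done
None
```

The job is handed in: the hook stands about 0.85–0.9 rad to the right, well clear of its stud, and the arm holds the lid still by the knob at about 59–60° (camera estimate), but on the first try the knob slipped out at about 50° and the lid dropped shut, so I regripped and lifted it again.

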